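Bin the scrap hardware, then draw a slide pin and hold it level for inspection

TASK

Put the worn bronze bushing, the copper crush washer and the steel pad clip into the blue scrap bin, and only then draw the zinc-plated slide pin out of its slanted black holder, turn it level and hold its middle over the white inspection tile, at least 15 cm above the bench. Finish while still holding the pin there, level and still, with nothing but the gripper carrying it. Do not disturb the red seal pick or the grease pot.

Things in the scene. Friction and masses are not known exactly. Their poses are not given: they have to be found in the camera images.
- bin: blue open-topped steel scrap bin fixed to the bench, 160 (x) x 200 (y) x 50 high mm, walls and floor 4 mm; origin at the centre of its underside on the bench, z up
- bushing: worn bronze bushing, a tube 26 mm outside and 14 mm inside diameter, 30 mm tall, standing on the bench; origin at the centre of its underside, z along the tube
- washer: copper crush washer lying flat, 24 mm outside and 12 mm inside diameter, 6 mm thick; origin at the centre of its underside
- clip: dark steel pad clip, an open channel lying open side up, 45 mm long along its x, 20 mm wide along its y, 18 mm tall, metal 3 mm thick; origin at the centre of its underside; easily gripped across its 20 mm width
- holder: fixed slanted holder: black block 50 x 50 mm on a dark steel foot 100 (x) x 70 (y) mm; highest point of the block 83 mm above the bench; its bore leans 40 degrees from vertical, the open end towards the holder's -x; origin under the centre of the foot, on the bench
- holder_mouth (a point): centre of the bore's open end, 67 mm above the bench; the bore is 13.5 mm wide and 36 mm deep
- holder_socket (a point): centre of the blind bottom of the bore, 36 mm below the mouth along the bore
- pin: zinc-plated steel slide pin, about 90 g: 12 mm diameter shank 98 mm long, then an 18 mm diameter, 8 mm thick head; origin at the centre of the shank's lower end, z along the pin towards the head; starts loose in the holder's bore, 36 mm deep, leaning about 40 degrees with its head towards the holder's -x; draw it over 36 mm along its axis to free it
- pin_mid (a point): middle of the pin on its axis, 53 mm from its lower end
- pin_grip (a point): a good place to grip the shank, on the axis 68 mm from its lower end (32 mm out of the bore); with the tool pointing straight down and the fingers closing along the holder's y axis they clear the block
- tile: white ceramic inspection tile with a narrow black rubber edge, fixed flat on the bench, over all 120 (x) x 150 (y) x 6 mm; origin at the centre of its underside, z up
- pick: red-handled seal pick lying on the bench, handle 95 x 15 x 15 mm with a thin 74 mm hooked steel shank; origin at the front end of the handle at bench level, handle along its -x; leave alone
- pot: white grease pot with a yellow cap, about 60 mm diameter, 50 mm tall; origin at the centre of its underside; leave alone

How it is judged:
By the outcome, as a careful person would: the job done as asked, in the order asked, and still so for the second after the job is handed in, while the arm keeps its last pose, push and grip.
It also fails if it takes over 72 s, if anything falls off the work surface, if the arm or the gripper's body presses on something with over 40 N, if the wrist force passes 120 N, or if a joint passes its speed limit or range.

ROBOT

A 7-joint arm with a two-finger parallel gripper is mounted at the origin on the work surface. World frame = base frame: x ahead of the robot, y to its left, z up, the work surface at z = 0. Lengths are in mm, angles in degrees, forces in N, time in s.
With the tool pointing down it reaches from about 425 to 875 mm from the base axis. Payload 4.7 kg.
Tool frame: the origin (TCP) lies between the finger pads, 19 mm behind the fingertips; this is the grasp point; z points along the fingers, y is the line along which they close (so a half turn about z gives the same grasp; the last joint's range is limited). The gripper opens to 87 mm and grips with 3 to 60 N. Pads are 19 mm wide; open, the fingers measure 117 mm over their backs; the gripper's body (75 mm by 190 mm) begins 51 mm behind the grasp point.
Start: joints at [72.657, 18.392, -4.016, 83.108, 1.295, 78.541, -3.26], TCP at [202.473, -617.68, 241.287] pointing down, gripper open.
Joint ranges: [-163.93, 163.93], [-17.29, 119.83], [-79.2, 71.16], [3.27, 140.29], [-89.18, 269.18], [5.43, 117.66], [-154.24, 154.24]. Speed limits (degrees/s): [147.25, 147.25, 180, 180, 180, 180, 180].

INTERFACE

Orientations are given as [roll, pitch, yaw] about the fixed x, y, z axes, in that order (R = Rz(yaw) Ry(pitch) Rx(roll)).
In Python, from cell import ctrl gives the robot as it stands.
- The arm moves only by the tool shift_gripper, called after "Request:" as name(argument=value, ...) on one line, values as JSON. Schema: {"type":"object","properties":{"rows":{"type":"string"},"only":{"type":"string"},"quiet":{"type":"boolean"},"lines":{"type":"string"}},"required":["rows"],"additionalProperties":false}. rows is a string of 1 to 8 rows, one to a line, with the numbers parted by commas; each row has 5 numbers: dx, dy, dz in shares of the most that a row can go, 1 being 50 mm, then a turn about the tool's z in degrees, then the opening from 0.0 (shut) to 1.0 (fully open); each row shifts and turns the commanded pose from where the row before left it, along the tool's axes as they then stand; what a row does not reach is not made up. A row lasts 1/10 s, in which the tool goes at most 50 mm and 8.59 degrees, less where a joint would pass 70% of its speed; a pose out of reach is approached as far as the arm can. The fingers move at their own pace and stop on an object; the grip force is fixed at half the most. Time passes only in rows, so rows that do not move let the fingers close. The tool returns the time, the measured TCP pose, the force, the opening and the grip force at its end. only (a regular expression) keeps the lines of the reply that match it, lines (a string "A,B") keeps lines A to B, and quiet returns only ok. Input that does not fit is refused with a message, and nothing moves.
- ctrl.state(): the state, without advancing time (a new reading comes with each control period).
- ctrl.read_camera(name): name is "side" or "top" or "wrist"; returns a dict with "pixels" (480x640x3 uint8, red, green, blue), "mtx" (3x3 intrinsics, pixels), "dist" ([k1, k2, p1, p2, k3] as OpenCV has them; the pictures are not rectified), "T" (4x4, takes a point from camera to world coordinates); the wrist camera has in their place "tool_from_camera" (4x4, takes a point from camera to tool coordinates, whose origin is the TCP and whose axes are the flange's). Camera axes: x right, y up, looking along -z (the intrinsics and any distortion apply to the point x, -y, -z); pixel columns grow to the right and rows downward; lengths in mm; the calibration is good to about 2 mm. A picture is of the moment at which its call begins: read the wrist's pose just before it. There is no depth.
- ctrl.sign_off(): hands the job in; it is judged then, once.
The state is a dict: "clock": time; "joints": joint angles; "dq": joint speeds; "tau": joint torques, N m; "ee_pos": TCP position; "eef_rot": TCP orientation; "wrist_force": force on the tool from outside, world axes, zero at the start; "torque": the same for the moment, N m; "opening": opening from 0.0 (shut) to 1.0 (fully open); "grasp_force": force on a finger pad.
Only numpy, scipy, OpenCV 4.12 (cv2) and the standard library are available. Lean on these libraries where they do the work, as an engineer would, in place of code of your own. Each camera call takes 0.05 s, during which the arm holds its last target. There are 200 camera calls.

## Working session

There is one attempt and no reset: what is moved stays moved. The work goes in short steps, Python scripts to look and compute and a tool call to move; the robot and the scene stay as the last step left them, time stands still between calls to the robot, and variables do not carry over. Pictures are saved under pics/ and viewed, at most 10 in all, crops included, and the job is handed in when it is done.

```bash
ls; mkdir -p pics; python3 - <<'E'
from cell import ctrl
import cv2
print(ctrl.state())
for n in ("side","top"):
    d=ctrl.read_camera(n); cv2.imwrite(f"pics/{n}0.png",d["pixels"][:,:,::-1]); print(n,d["mtx"],d["dist"],d["T"])
d=ctrl.read_camera("wrist");print(d["mtx"],d["dist"],d["tool_from_camera"])
E
```

```text
cell.py
pics
{'clock': 0.0, 'joints': array([72.65614811, 18.43947074, -4.01376409, 83.17603696,  1.29642302,
       78.53916365, -3.25866378]), 'dq': array([-0.04737935, -0.00238194,  0.00530264, -0.04263472,  0.05694253,
        0.05856083,  0.07890147]), 'tau': array([-3.18108723e-04, -4.91297114e+01, -4.03797431e-01, -3.12529957e+01,
       -6.36247918e-02,  4.38232231e-02,  1.84927485e-04]), 'ee_pos': array([ 202.26349432, -617.18520671,  240.1466292 ]), 'eef_rot': array([-1.79890643e+02,  7.67281758e-03,  1.81535771e+01]), 'wrist_force': array([-0.3314277 , -0.60102353, -0.64673973]), 'torque': array([ 0.06861414, -0.02644742, -0.03056268]), 'grasp_force': 0.0, 'opening': 1.000490870738112}
side [[451.51750086   0.         317.13756722]
 [  0.         451.51750086 240.80098848]
 [  0.           0.           1.        ]] [0.03016974 0.         0.         0.         0.        ] [[ 9.08808402e-01  1.97681780e-01 -3.67408767e-01  2.49935844e+02]
 [-4.16923259e-01  4.63161026e-01 -7.82084944e-01 -6.78516936e+02]
[... 348 characters left out ...]
88724341e-01 -1.49591548e-01  4.22184719e+02]
 [-9.99860884e-01 -4.46792982e-03  1.60701400e-02  6.89526033e+01]
 [ 1.52205741e-02  1.49680375e-01  9.88617277e-01  1.10748784e+03]
 [ 0.00000000e+00  0.00000000e+00  0.00000000e+00  1.00000000e+00]]
[[364.23945427   0.         322.43653961]
 [  0.         364.23945427 242.94257044]
 [  0.           0.           1.        ]] [0.00919909 0.         0.         0.         0.        ] [[ 1.21196870e-03  9.60088860e-01  2.79692532e-01  7.67655164e+01]
 [ 9.99999185e-01 -1.27590898e-03  4.65449780e-05  6.58758769e-01]
 [ 4.01549527e-04  2.79692247e-01 -9.60089624e-01 -1.42634584e+02]
 [ 0.00000000e+00  0.00000000e+00  0.00000000e+00  1.00000000e+00]]
```
Tool only moves xyz in tool axes and turns about the tool's z. So tool tilt never changes?! Only turns about tool's z (tool pointing down). Hmm, "turn it level": the pin leans 40° from vertical; gripped with fingers closing along holder's y... With tool down only, can't tilt. So need to turn pin level by... pivoting in the grip? Pin gripped loosely; pushing on something to turn. E.g. gripped by pads at pin_grip, axis along holder's y (horizontal); the pin can rotate about the closing axis in the pads. Press head/tail against something (bench/tile) to rotate it level. "with nothing but the gripper carrying it". Grip force fixed 30 N. Pushing: press the lower end on the bench while moving down... the pin would rotate in the grip. Pin tail 68 mm from grip. Head end up at 38 mm. Lower the pin onto the bench: tail contact; pushing down with translation to rotate it to level. Or regrasp: set pin down lying on tile, and grip it flat — lay it down. Opening partially lets it swing: lower until tail touches, open slightly → pin falls to rest lying. Then regrasp at middle and lift. "only then draw pin out... turn level and hold". Regrasping is fine I think. Gripping lying pin 12mm diameter: TCP at 6mm height, fingertips 19 below TCP → would need tips below table; so TCP z≥ ~20, fingertips 1 mm above bench: pin at 13–18 below TCP, still on pads? Fingertips extend 19 beyond TCP; pads may cover this. The washer 6mm thick: need the same. Pin in a level orientation gripped across by pads 19mm wide: fine. However the pin might roll. Pushing in the gripper against the tile while closed is more controlled: as the grip at TCP z lowers, pin rotates. With tail on bench and moving TCP in tail direction... The final: head 18 mm diameter rests on surface and tail too; pin lies with 1.75° tilt (9-6=3mm over 98). Level enough? Probably tolerance. Could also combine: press to pivot in grip to near level, then final open/close to seat. When lying on the bench, head larger dia → tilt 1.75° ; fine probably ("level" maybe 5-10°).

View pics/top0.png

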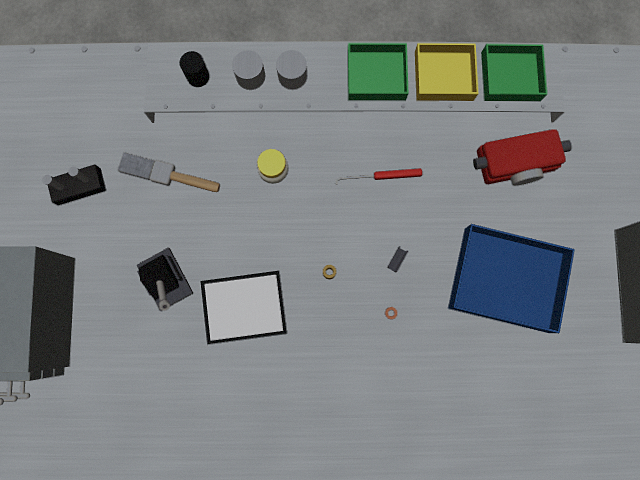

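View pics/side0.png

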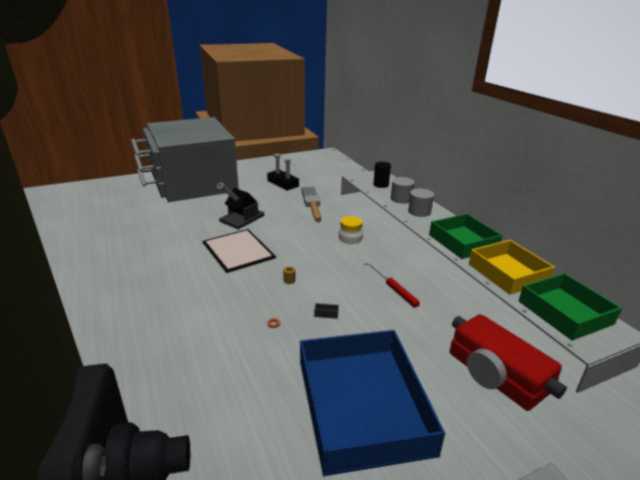

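The top view shows the bushing at (329,271), washer (391,313), clip (398,259), bin (512,279), tile (244,307), holder (165,275) and pin head (164,306). The pot is at (272,168) and the pick around (380,176). In the side view, the bushing is at (289,275), washer (273,323), clip (326,310) and pin head about (221,186).

```bash
cat > h.py <<'E'
import numpy as np, cv2
from scipy.spatial.transform import Rotation as R
from cell import ctrl
F=np.diag([1.,-1,-1])
def toolT():
    s=ctrl.state(); T=np.eye(4); T[:3,:3]=R.from_euler('xyz',s['eef_rot'],degrees=True).as_matrix(); T[:3,3]=s['ee_pos']; return T
def cam(n,save=None):
    t=toolT(); d=ctrl.read_camera(n)
    if n=='wrist': d['T']=t@d['tool_from_camera']
    if save: cv2.imwrite(f'pics/{save}.png',d['pixels'][:,:,::-1])
    return d
def ray(d,uv):
    p=cv2.undistortPoints(np.float64([[uv]]),d['mtx'],d['dist'])[0,0]
    return d['T'][:3,3], d['T'][:3,:3]@F@np.array([p[0],p[1],1])
def at(d,uv,z):
    o,v=ray(d,uv); return o+v*(z-o[2])/v[2]
def proj(d,P):
    Ti=np.linalg.inv(d['T']); c=(Ti[:3,:3]@np.atleast_2d(P).T).T+Ti[:3,3]
    return cv2.projectPoints(c@F,np.zeros(3),np.zeros(3),d['mtx'],d['dist'])[0][:,0]
def tri(l):  # [(d,uv)]
    A=np.zeros((3,3));b=np.zeros(3)
    for d,uv in l:
        o,v=ray(d,uv); v=v/np.linalg.norm(v); M=np.eye(3)-np.outer(v,v); A+=M;b+=M@o
    return np.linalg.solve(A,b)
def delta(xyz,yaw=None):
    "tool-axis shift to world target; turn about tool z (mod 180)"
    s=ctrl.state(); T=toolT(); r=T[:3,:3].T@(np.array(xyz)-T[:3,3]); print('shift',r.round(1))
    if yaw is not None: # yaw = world angle of closing line (tool y)
        a=np.degrees(np.arctan2(T[1,1],T[0,1])); t=-(yaw-a); t=(t+90)%180-90; print('turn',round(t,1),'q7',s['joints'][6].round(1))
E
python3 - <<'E'
from h import *
t=cam('top');s=cam('side')
hsv=cv2.cvtColor(t['pixels'],cv2.COLOR_RGB2HSV)
def blob(x0,y0,x1,y1,lo,hi):
    m=cv2.inRange(hsv,np.array(lo),np.array(hi)); k=np.zeros_like(m);k[y0:y1,x0:x1]=m[y0:y1,x0:x1]
    c=max(cv2.findContours(k,cv2.RETR_EXTERNAL,cv2.CHAIN_APPROX_NONE)[0],key=cv2.contourArea); return cv2.minAreaRect(c)
for n,b,z in [('bush',(315,255,345,287,(5,70,30),(40,255,255)),15),('wash',(380,302,402,325,(0,60,30),(20,255,255)),3),
  ('clip',(380,240,415,280,(0,0,0),(180,255,105)),9),('bin',(430,210,590,345,(100,120,20),(130,255,255)),48),
  ('tile',(190,260,300,355,(0,0,0),(180,255,60)),6),('foot',(130,240,200,312,(0,0,0),(180,255,105)),5)]:
    r=blob(*b[:4],b[4],b[5]); p=at(t,r[0],z); print(n,r,p.round(1))
    for q in cv2.boxPoints(r): print('   ',at(t,q,z).round(1)[:2],end='')
    print()
for n,u,v in [('head',(164,304.5),(221,186)),('bush',(329,271),(289,275)),('clip',(398,259),(326,310))]: print(n,tri([(t,u),(s,v)]).round(1))
a=np.hstack([cv2.resize(t['pixels'][235:320,125:210],None,fx=4.5,fy=4.5,interpolation=2),cv2.resize(s['pixels'][165:250,200:285],None,fx=4.5,fy=4.5,interpolation=2)])
cv2.imwrite('pics/holder.png',a[:,:,::-1])
E
```

```text
bush ((329.0, 271.5), (13.0, 12.0), 90.0) [528.5  51.7  15. ]
    [540.9  63. ]    [540.7  40.3]    [516.2  40.5]    [516.3  63.1]
wash ((390.5, 312.5), (11.0, 11.0), 90.0) [451.3 -64.    3. ]
    [461.7 -53.8]    [461.6 -74.7]    [440.9 -74.2]    [441.1 -53.4]
clip ((397.15093994140625, 259.0283203125), (10.781272888183594, 24.573528289794922), 29.05460548400879) [552.2 -78.2   9. ]
    [536.8 -57.5]    [577.8 -81.2]    [567.6 -99. ]    [526.7 -75.2]
bin ((512.4130249023438, 278.72967529296875), (114.94573211669922, 88.23002624511719), 13.13402271270752) [ 509.8 -285.4   48. ]
    [ 456.2 -160.8]    [ 614.8 -204.2]    [ 564.7 -414.1]    [ 406.6 -365.8]
tile ((242.73046875, 306.9978332519531), (63.313533782958984, 80.42839050292969), 82.33319854736328) [463.2 214.2   6. ]
    [512.5 298.3]    [532.2 147.6]    [414.4 131.2]    [395.2 279.8]
foot ((162.87025451660156, 279.5692138671875), (52.882354736328125, 41.70588302612305), 61.927513122558594) [515.5 366.7   5. ]
    [541.5 426.7]    [578.9 357.5]    [489.7 307.4]    [453. 376.]
head [465.  333.4 115.1]
bush [529.4  51.7  15.6]
clip [552.1 -79.5  12.4]
```

View pics/holder.png

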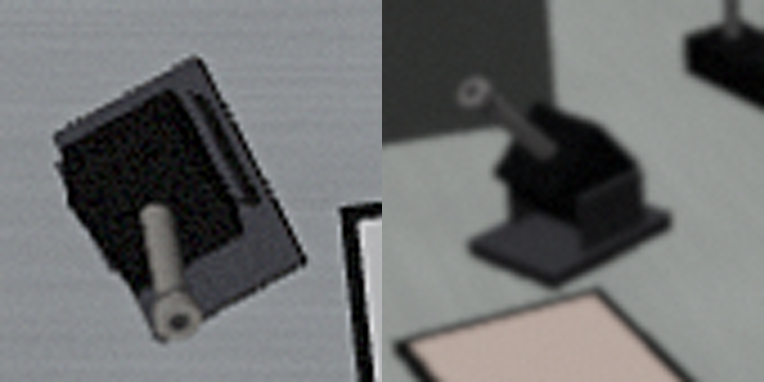

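The left crop (top view) shows the pin head at about (178,318) and the shank entering the block at about (155,212). The right crop (side view) shows the head at (473,92) and the mouth near (548,152). I'll start with the clip.

```bash
python3 -c "
from h import *
delta((552,-79,140),60)"
```

```text
shift [ 500.  -402.7  101.1]
turn 48.2 q7 -3.3
```

Units first: shifts go in shares of 50 mm. So 5 mm is 0.1, 36 mm is 0.72.

Request:
shift_gripper(rows="0.72,-0.58,0.1,0,1\n0.72,-0.58,0.1,0,1\n0.72,-0.58,0.1,0,1\n0.72,-0.58,0.1,0,1\n0.72,-0.58,0.1,0,1\n0.72,-0.58,0.1,0,1\n0.72,-0.58,0.1,0,1\n0.72,-0.58,0.1,0,1")

```text
clock: 1.05
ee_pos: [404.6, -305.8, 201.3]
eef_rot: [180.0, -0.0, 18.1]
wrist_force: [0.9, -0.2, 0.4]
opening: 1.001
grasp_force: 0.0
```

Request:
shift_gripper(rows="0.72,-0.58,0.2,0,1\n0.72,-0.58,0.2,0,1\n0.72,-0.58,0.2,0,1\n0.72,-0.58,0.2,0,1\n0.72,-0.58,0.2,0,1\n0.6,-0.5,0.2,0,1\n0,0,0,8,1\n0,0,0,8,1")

```text
clock: 1.85
ee_pos: [550.7, -78.4, 140.6]
eef_rot: [-179.9, 0.1, 2.0]
wrist_force: [-0.1, -0.2, 0.3]
opening: 1.001
grasp_force: 0.0
```

Request:
shift_gripper(rows="0,0,0,8,1\n0,0,0,8,1\n0,0,0,8,1\n0,0,0,8,1\n0,0,0,0,1")

```text
clock: 2.35
ee_pos: [550.4, -80.6, 141.2]
eef_rot: [180.0, -0.0, -29.9]
wrist_force: [-0.5, 0.2, 0.8]
opening: 1.004
grasp_force: 0.0
```

```bash
python3 -c "
from h import *
delta((552,-79,140),60)
cam('wrist','w1')"
```

```text
shift [ 0.6 -2.2  1.2]
turn 0.1 q7 -119.1
```

View pics/w1.png

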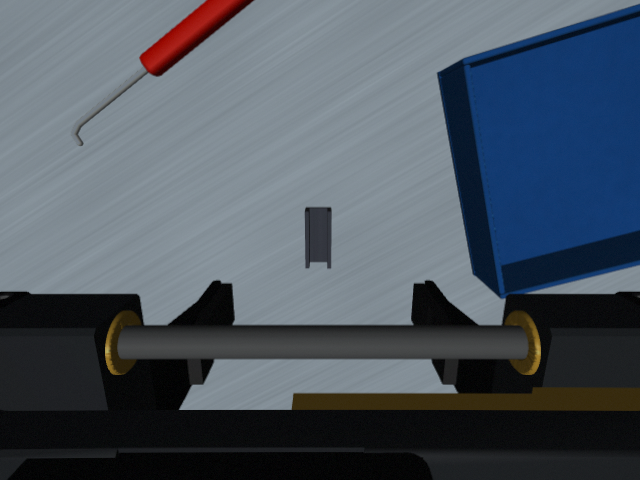

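The clip is aligned with the tool at pixels x 305–331, y 207–267. The pick is well clear at upper left.

```bash
python3 -c "
from h import *
d=cam('wrist'); a=at(d,(305.5,208),18);b=at(d,(330.5,208),18);c=at(d,(318,267),18);print(a,b,c)
p=at(d,(318,237),18); print(p); delta((p[0],p[1],21),60)"
```

```text
[579.51375603 -83.23002018  18.        ] [570.38029889 -99.30564113  18.        ] [534.73040428 -68.23322973  18.        ]
[555.65303199 -80.21668512  18.        ]
shift [  4.4  -2.9 120.2]
turn 0.3 q7 -118.9
```

Request:
shift_gripper(rows="0.08,-0.06,0.8,0,1\n0,0,0.8,0,1\n0,0,0.6,0,1\n0,0,0.2,0,1\n0,0,0,0,1\n0,0,0,0,0\n0,0,0,0,0\n0,0,0,0,0")

```text
clock: 3.25
ee_pos: [555.9, -80.1, 21.9]
eef_rot: [-180.0, -0.1, -29.8]
wrist_force: [-0.5, -0.3, 0.0]
opening: 0.809
grasp_force: 0.0
```

Request:
shift_gripper(rows="0,0,0,0,0\n0,0,0,0,0\n0,0,0,0,0\n0,0,-0.8,0,0\n0,0,-0.8,0,0\n0,0,-0.2,0,0\n0,0,0,0,0")

```text
clock: 3.95
ee_pos: [557.0, -80.1, 113.4]
eef_rot: [-179.9, -0.3, -29.8]
wrist_force: [-0.0, -0.2, -0.9]
opening: 0.174
grasp_force: 0.0
```

```bash
python3 -c "
from h import *
delta((512,-284,110),60)"
```

```text
shift [ 62.5 199.2   3.5]
turn 0.2 q7 -120.2
```

The fingers needed about 0.9 s to close and I lifted too early. I'll reopen and redo the grasp.

Request:
shift_gripper(rows="0,0,0,0,0.6\n0,0,0,0,0.6\n0,0,0,0,0.6\n0,0,0,0,0.6\n0,0,0,0,0.6\n0,0,0,0,0.6")

```text
clock: 4.55
ee_pos: [555.3, -79.9, 111.0]
eef_rot: [180.0, 0.0, -29.8]
wrist_force: [0.7, -0.0, 0.0]
opening: 0.578
grasp_force: 0.0
```

```bash
python3 -c "
from h import *
d=cam('wrist','w2'); m=cv2.inRange(cv2.cvtColor(d['pixels'],cv2.COLOR_RGB2GRAY)[150:295,240:400],0,90)
n,l,st,c=cv2.connectedComponentsWithStats(m)
for s,q in zip(st,c):
  if s[4]>200: print(s+[240,150,0,0,0],q)
"
```

```text
[  240   150   160   145 20810] [79.20567035 67.58789044]
[ 308  220   29   68 1789] [ 81.8999441  101.06931247]
[245 280  26  15 300] [ 18.42333333 138.29      ]
[375 280  25  15 301] [146.45847176 138.19269103]
```

```bash
python3 -c "
from h import *
d=cam('wrist')
p=at(d,(322,252),16); print(p); delta((p[0],p[1],21),60)"
```

```text
[556.5374251  -80.77303163  16.        ]
shift [ 1.4  0.2 90.1]
turn 0.2 q7 -120.2
```

Request:
shift_gripper(rows="0,0,0.9,0,0.6\n0,0,0.7,0,0.6\n0,0,0.2,0,0.6\n0,0,0,0,0.0\n0,0,0,0,0\n0,0,0,0,0\n0,0,0,0,0\n0,0,0,0,0")

```text
clock: 5.45
ee_pos: [555.7, -80.1, 21.7]
eef_rot: [-180.0, -0.0, -29.9]
wrist_force: [0.5, -0.0, -0.3]
opening: 0.23
grasp_force: 0.3
```

Request:
shift_gripper(rows="0,0,0,0,0\n0,0,0,0,0\n0,0,0,0,0")

```text
clock: 5.75
ee_pos: [555.7, -80.0, 21.6]
eef_rot: [180.0, -0.0, -29.8]
wrist_force: [-0.4, -0.5, 3.5]
opening: 0.226
grasp_force: 30.0
```

In the tool's units: -45 mm is -0.9, 40 mm is 0.8.

Request:
shift_gripper(rows="0,0,-0.9,0,0\n0,0,-0.9,0,0\n0.24,0.8,0,0,0\n0.24,0.8,0,0,0\n0.26,0.8,0,0,0\n0.26,0.8,0,0,0\n0.26,0.8,0,0,0\n0,0,0.6,0,0")

```text
clock: 6.55
ee_pos: [510.3, -294.9, 84.4]
eef_rot: [179.7, -0.5, -30.5]
wrist_force: [0.1, -0.6, -0.1]
opening: 0.226
grasp_force: 30.0
```

Request:
shift_gripper(rows="0,0,0.5,0,0\n0,0,0,0,1\n0,0,0,0,1\n0,0,0,0,1\n0,0,0,0,1\n0,0,0,0,1\n0,0,-0.9,0,1\n0,0,-0.6,0,1")

```text
clock: 7.35
ee_pos: [511.0, -284.8, 133.4]
eef_rot: [-180.0, -0.1, -29.8]
wrist_force: [0.4, -0.9, 1.2]
opening: 0.776
grasp_force: 0.0
```

```bash
python3 -c "
from h import *
delta((528.5,51.7,110),60)"
```

```text
shift [-152.2 -300.6   23.2]
turn 0.2 q7 -97.7
```

In the tool's units: -43 mm is -0.86, -21 mm is -0.42.

Request:
shift_gripper(rows="-0.42,-0.86,0,0,0.8\n-0.44,-0.86,0,0,0.8\n-0.44,-0.86,0,0,0.8\n-0.44,-0.86,0,0,0.8\n-0.44,-0.86,0,0,0.8\n-0.44,-0.86,0,0,0.8\n-0.42,-0.86,0,0,0.8\n0,0,0,0,0.8")

```text
clock: 8.15
ee_pos: [528.4, 61.1, 132.6]
eef_rot: [-179.7, -0.0, -29.2]
wrist_force: [0.9, -0.1, 0.1]
opening: 0.805
grasp_force: 0.0
```

```bash
python3 -c "
from h import *
t=cam('top');b=t['pixels'][200:350,430:590].astype(int); k=(b[:,:,2]<b[:,:,0]*1.3);n,l,st,c=cv2.connectedComponentsWithStats(k.astype(np.uint8))
for s,q in zip(st,c):
  if 60<s[4]<1500: print('bin blob',s+[430,200,0,0,0])
d=cam('wrist'); m=cv2.inRange(cv2.cvtColor(d['pixels'],cv2.COLOR_RGB2HSV),(5,70,30),(40,255,255))[150:290]
n,l,st,c=cv2.connectedComponentsWithStats(m)
for s,q in zip(st,c):
  if 200<s[4]<20000: print(s+[0,150,0,0,0],q+[0,150],at(d,q+[0,150],17))
delta((528.5,51.7,21),60)"
```

```text
bin blob [494 274  21  25 273]
[ 312  221   35   42 1058] [328.62381853 241.37807183] [529.06555969  50.75036447  17.        ]
[492 235  31  29 570] [507.01403509 248.64385965] [459.7933008  -61.36147009  17.        ]
shift [  0.6   1.6 110.8]
turn 0.4 q7 -133.6
```

The clip is in the bin (blob near (504,286)), and the bushing is under the tool.

Request:
shift_gripper(rows="0.02,0.04,0.8,0,0.6\n0,0,0.8,0,0.6\n0,0,0.62,0,0.6\n0,0,0,0,0\n0,0,0,0,0\n0,0,0,0,0\n0,0,0,0,0\n0,0,0,0,0")

```text
clock: 9.05
ee_pos: [528.4, 49.1, 20.3]
eef_rot: [180.0, -0.0, -29.9]
wrist_force: [0.5, -0.5, 0.3]
opening: 0.286
grasp_force: 30.0
```

Request:
shift_gripper(rows="0,0,0,0,0\n0,0,0,0,0\n0,0,0,0,0")

```text
clock: 9.35
ee_pos: [528.3, 49.4, 20.3]
eef_rot: [180.0, -0.0, -29.9]
wrist_force: [-0.6, -2.0, 0.6]
opening: 0.287
grasp_force: 30.0
```

```bash
python3 -c "
from h import *
delta((500,-265,110),60)"
```

```text
shift [132.  286.8 -89.6]
turn 0.1 q7 -138.0
```

In the tool's units: -45 mm is -0.9, 41 mm is 0.82.

Request:
shift_gripper(rows="0,0,-0.9,0,0\n0,0,-0.9,0,0\n0.38,0.82,0,0,0\n0.38,0.82,0,0,0\n0.38,0.82,0,0,0\n0.38,0.82,0,0,0\n0.38,0.82,0,0,0\n0.38,0.82,0,0,0")

```text
clock: 10.15
ee_pos: [504.3, -221.8, 110.2]
eef_rot: [-180.0, -0.0, -29.8]
wrist_force: [0.9, 0.3, -1.0]
opening: 0.282
grasp_force: 30.0
```

Request:
shift_gripper(rows="0.36,0.82,0,0,0\n0,0,0.6,0,0\n0,0,0.5,0,0\n0,0,0,0,1\n0,0,0,0,1\n0,0,0,0,1\n0,0,0,0,1\n0,0,0,0,1")

```text
clock: 10.95
ee_pos: [500.9, -265.1, 56.5]
eef_rot: [180.0, -0.1, -29.8]
wrist_force: [1.1, -0.2, -0.3]
opening: 0.654
grasp_force: 0.0
```

Request:
shift_gripper(rows="0,0,-0.9,0,1\n0,0,-0.7,0,1\n0,0,0,0,1")

```text
clock: 11.25
ee_pos: [503.8, -266.5, 141.6]
eef_rot: [180.0, -0.7, -29.8]
wrist_force: [1.6, -1.0, 0.2]
opening: 0.929
grasp_force: 0.0
```

```bash
python3 -c "
from h import *
delta((452,-64,135),60)"
```

```text
shift [-145.7 -149.9    4.9]
turn 0.2 q7 -98.8
```

In the tool's units: -30 mm is -0.6, -29 mm is -0.58.

Request:
shift_gripper(rows="-0.58,-0.6,0,0,0.7\n-0.58,-0.6,0,0,0.7\n-0.58,-0.6,0,0,0.7\n-0.58,-0.6,0,0,0.7\n-0.58,-0.6,0,0,0.7\n0,0,0,0,0.7\n0,0,0,0,0.7")

```text
clock: 11.95
ee_pos: [448.9, -62.1, 135.6]
eef_rot: [180.0, -0.1, -29.7]
wrist_force: [-0.4, -0.9, -0.2]
opening: 0.702
grasp_force: 0.0
```

```bash
python3 -c "
from h import *
d=cam('wrist','w3'); m=cv2.inRange(cv2.cvtColor(d['pixels'],cv2.COLOR_RGB2HSV),(0,70,30),(20,255,255))[150:290]
n,l,st,c=cv2.connectedComponentsWithStats(m)
for s,q in zip(st,c):
  if 150<s[4]<20000: print(s+[0,150,0,0,0],q+[0,150],at(d,s[:2]+s[2:4]/2+[0,150],5))
delta((452,-64,20),60)"
```

```text
[309 220  30  29 511] [322.98825832 233.97455969] [452.06107631 -65.94879839   5.        ]
shift [  2.7  -0.9 115.5]
turn 0.2 q7 -115.2
```

In the tool's units: 40 mm is 0.8, 30 mm is 0.6.

Request:
shift_gripper(rows="0.06,0,0.8,0,0.6\n0,0,0.8,0,0.6\n0,0,0.6,0,0.6\n0,0,0.11,0,0.6\n0,0,0,0,0\n0,0,0,0,0\n0,0,0,0,0\n0,0,0,0,0")

```text
clock: 12.8
ee_pos: [451.6, -64.7, 19.8]
eef_rot: [180.0, -0.0, -29.9]
wrist_force: [-0.5, 0.4, 0.2]
opening: 0.325
grasp_force: 0.0
```

Request:
shift_gripper(rows="0,0,0,0,0\n0,0,0,0,0\n0,0,0,0,0\n0,0,0,0,0\n0,0,-0.2,0,0\n0,0,-0.8,0,0\n0,0,-0.8,0,0\n0,0,0,0,0")

```text
clock: 13.6
ee_pos: [455.7, -64.5, 115.5]
eef_rot: [-179.8, -0.6, -29.8]
wrist_force: [0.9, 0.5, 0.1]
opening: 0.25
grasp_force: 30.0
```

```bash
python3 -c "
from h import *
delta((500,-285,110),60)"
```

```text
shift [148.1 169.3   6.7]
turn 0.2 q7 -116.2
```

Request:
shift_gripper(rows="0.6,0.68,0,0,0\n0.6,0.68,0,0,0\n0.6,0.68,0,0,0\n0.6,0.68,0,0,0\n0.56,0.66,0,0,0\n0,0,0.6,0,0\n0,0,0.5,0,0\n0,0,0,0,1")

```text
clock: 14.4
ee_pos: [492.7, -283.0, 50.9]
eef_rot: [-180.0, 0.5, -29.9]
wrist_force: [-0.7, 0.5, -0.4]
opening: 0.289
grasp_force: 0.0
```

Request:
shift_gripper(rows="0,0,0,0,1\n0,0,0,0,1\n0,0,0,0,1\n0,0,0,0,1\n0,0,-0.9,0,1\n0,0,-0.9,0,1\n0,0,-0.9,0,1\n0,0,0,0,1")

```text
clock: 15.2
ee_pos: [499.8, -286.1, 197.9]
eef_rot: [180.0, -0.8, -29.8]
wrist_force: [0.4, 0.3, -0.4]
opening: 0.96
grasp_force: 0.0
```

```bash
python3 -c "
from h import *
delta((470,250,200),None)
d=cam('wrist','w4')"
```

```text
shift [-292.5 -450.2   -6.5]
```

View pics/w4.png

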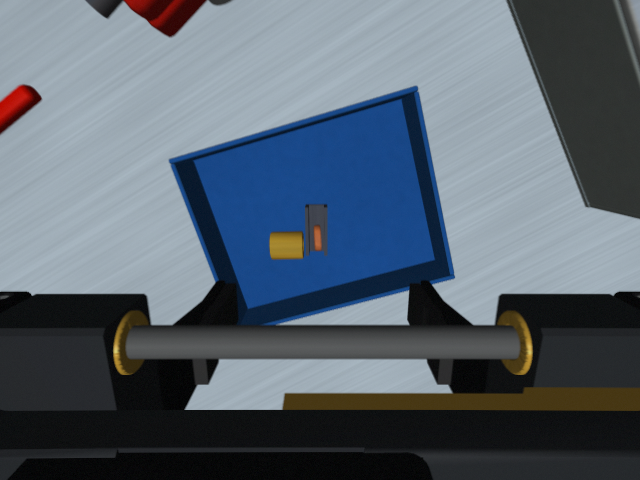

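All three parts are in the bin: bushing (286,246), clip (316,230), and the washer inside the channel (318,238). Now for the pin.

```bash
python3 -c "
from h import *
delta((470,330,230),119)"
```

```text
shift [-330.3 -519.8  -38.8]
turn -58.8 q7 -96.1
```

Request:
shift_gripper(rows="-0.54,-0.82,-0.04,0,1\n-0.54,-0.82,-0.04,0,1\n-0.54,-0.82,-0.04,0,1\n-0.54,-0.82,-0.04,0,1\n-0.54,-0.82,-0.04,0,1\n-0.54,-0.82,-0.04,0,1\n-0.54,-0.82,-0.04,0,1\n-0.54,-0.82,-0.04,0,1")

```text
clock: 16.05
ee_pos: [470.6, 109.3, 205.1]
eef_rot: [179.9, 0.0, -29.9]
wrist_force: [1.7, 1.0, -0.6]
opening: 1.001
grasp_force: 0.0
```

Request:
shift_gripper(rows="-0.54,-0.82,-0.04,0,1\n-0.54,-0.82,-0.04,0,1\n-0.54,-0.82,-0.04,0,1\n0,0,0,-8.4,1\n0,0,0,-8.4,1\n0,0,0,-8.4,1\n0,0,0,-8.4,1\n0,0,0,-8.4,1")

```text
clock: 16.85
ee_pos: [464.0, 229.7, 209.7]
eef_rot: [-179.9, 0.1, 12.5]
wrist_force: [1.1, 0.3, -0.1]
opening: 1.0
grasp_force: 0.0
```

Request:
shift_gripper(rows="0,0,0,-8.4,1\n0,0,0,-8.4,1\n0,0,0,0,1\n0,0,0,0,1")

```text
clock: 17.25
ee_pos: [464.3, 229.6, 210.1]
eef_rot: [-179.9, 0.1, 28.7]
wrist_force: [0.2, -0.1, -0.2]
opening: 1.002
grasp_force: 0.0
```

```bash
python3 -c "
from h import *
delta((470,330,230),119)"
```

```text
shift [ 53.2 -85.3 -19.8]
turn -0.3 q7 -93.7
```

In the tool's units: -28 mm is -0.56, 18 mm is 0.36.

Request:
shift_gripper(rows="0.36,-0.56,-0.12,0,1\n0.36,-0.56,-0.12,0,1\n0.34,-0.56,-0.12,0,1\n0,0,0,0,1\n0,0,0,0,1")

```text
clock: 17.75
ee_pos: [470.0, 329.5, 228.4]
eef_rot: [-179.9, 0.1, 28.9]
wrist_force: [-0.2, 0.2, -0.7]
opening: 1.003
grasp_force: 0.0
```

```bash
python3 -c "
from h import *
d=cam('wrist','w5');print(toolT().round(3))"
```

```text
[[ 8.76000e-01  4.83000e-01 -2.00000e-03  4.70402e+02]
 [ 4.83000e-01 -8.76000e-01  0.00000e+00  3.28291e+02]
 [-1.00000e-03 -1.00000e-03 -1.00000e+00  2.28261e+02]
 [ 0.00000e+00  0.00000e+00  0.00000e+00  1.00000e+00]]
```

View pics/w5.png

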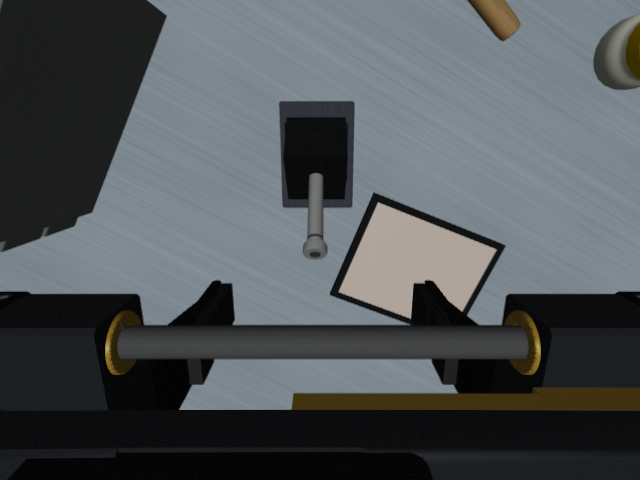

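The pin runs straight down the image, with its mouth at about (316,174) and head face at about (315,253). The foot's edges are square to the tool. The tile corners are (376,195), (503,245), (331,294).

```bash
python3 -c "
from h import *
d=cam('wrist')
g=d['pixels'].astype(int).sum(2)
for v in (185,200,215,228,246): print(v,''.join('%4d'%x for x in g[v,300:334]))
print('head',at(d,(314.8,253.5),120.6),'mouth',at(d,(315.8,174),70))
print('foot',[at(d,p,6).round(1) for p in ((279,102),(354,102),(352,206),(283,207))])
print('grip',at(d,(315.5,212),91.5))
print('tile',[at(d,p,6).round(1) for p in ((376,194),(504,245),(330,294))])
"
```

```text
185   39  33  36  27  35  27  78 231 268 301 324 334 342 345 344 336 325 316 290 254 199  52  35  26  38  33  35  28  34  29  24  30  24  28
200  166 165 167 167 172 171 166 259 286 316 335 342 342 345 345 334 319 303 280 243 192 154 170 174 168 168 163 167 165 171 170 167 166 163
215  404 405 404 407 405 367 230 268 300 334 339 342 344 347 342 324 314 300 267 236 199 327 404 408 409 414 417 422 422 420 414 407 404 402
228  397 401 408 410 410 300 254 280 311 337 343 343 345 344 335 322 308 289 259 229 193 325 401 404 406 404 404 406 406 404 398 395 395 395
246  387 203 251 269 296 314 334 335 338 342 344 347 349 346 340 332 328 318 317 304 281 264 239 217 178 318 395 399 402 409 408 403 399 394
head [464.21102044 330.53907493 120.6       ] mouth [509.46781113 355.4953851   70.        ]
foot [array([545.1, 415.5,   6. ]), array([579. , 354.1,   6. ]), array([493. , 306.1,   6. ]), array([458.3, 366.8,   6. ])]
grip [485.73947767 342.35362435  91.5       ]
tile [array([515.2, 291.2,   6. ]), array([534. , 146.8,   6. ]), array([397.7, 278.3,   6. ])]
```

```bash
python3 -c "
from h import *
d=cam('wrist');s=cam('side')
P=np.array([[464.2,330.5,120.6],[485.5,342.4,91.5],[501,351,73]])
print(proj(s,P))
delta((485.5,342.4,91.5),119.1)"
```

```text
[[220.20276694 184.39343829]
 [228.63308836 192.25452399]
 [234.39134624 196.73579106]]
shift [ 20.1  -6.  137. ]
turn -0.3 q7 -106.3
```

Request:
shift_gripper(rows="0.4,-0.11,0,0,0.6\n0,0,0.8,0,0.6\n0,0,0.8,0,0.6\n0,0,0.6,0,0.6\n0,0,0.34,0,0.6\n0,0,0.2,0,0.6\n0,0,0,0,0.6\n0,0,0,0,0.6")

```text
clock: 18.75
ee_pos: [486.1, 344.2, 93.3]
eef_rot: [-179.9, -0.1, 28.9]
wrist_force: [1.1, 0.5, 0.1]
opening: 0.601
grasp_force: 0.0
```

```bash
python3 -c "
from h import *
delta((485.5,342.4,91.5),119.1)"
```

```text
shift [-1.4  1.3  1.8]
turn -0.2 q7 -112.0
```

In the tool's units: 1.5 mm is 0.03, -1 mm is -0.02.

Request:
shift_gripper(rows="-0.02,0.01,0.03,0,0.2\n0,0,0,0,0\n0,0,0,0,0\n0,0,0,0,0\n0,0,0,0,0\n0,0,0,0,0\n0,0,0,0,0\n0,0,0,0,0")

```text
clock: 19.55
ee_pos: [484.3, 343.5, 90.5]
eef_rot: [-179.9, -0.0, 29.0]
wrist_force: [-1.6, 1.7, 0.7]
opening: 0.128
grasp_force: 29.9
```

Request:
shift_gripper(rows="0,0,0,0,0\n0,0,0,0,0\n0,0,0,0,0")

```text
clock: 19.85
ee_pos: [484.3, 343.4, 90.5]
eef_rot: [-179.9, -0.0, 29.0]
wrist_force: [-0.7, 1.9, 0.7]
opening: 0.131
grasp_force: 30.0
```

Gripped (about 11.4 mm opening). Drawing it along the bore axis.

In the tool's units: -3.8 mm is -0.076, -3.2 mm is -0.064.

Request:
shift_gripper(rows="-0.064,0,-0.076,0,0\n-0.064,0,-0.076,0,0\n-0.064,0,-0.076,0,0\n-0.064,0,-0.076,0,0")

```text
clock: 20.25
ee_pos: [473.0, 336.1, 105.8]
eef_rot: [-179.9, 0.0, 28.9]
wrist_force: [0.2, 2.2, -1.6]
opening: 0.127
grasp_force: 30.0
```

Request:
shift_gripper(rows="-0.064,0,-0.076,0,0\n-0.064,0,-0.076,0,0\n-0.064,0,-0.076,0,0\n-0.064,0,-0.076,0,0\n-0.064,0,-0.076,0,0\n-0.064,0,-0.076,0,0\n0,0,0,0,0")

```text
clock: 20.95
ee_pos: [456.6, 327.0, 129.0]
eef_rot: [-179.9, -0.0, 28.9]
wrist_force: [0.0, 0.6, -1.2]
opening: 0.128
grasp_force: 29.9
```

In the tool's units: -20 mm is -0.4.

Request:
shift_gripper(rows="0,0,-0.4,0,0\n0,0,-0.4,0,0\n0,0,0,0,0")

```text
clock: 21.25
ee_pos: [458.1, 328.3, 170.9]
eef_rot: [-179.9, -0.3, 28.9]
wrist_force: [-0.3, 0.1, -0.7]
opening: 0.128
grasp_force: 29.9
```

```bash
python3 -c "
from h import *
d=cam('side'); cv2.imwrite('pics/s2.png',cv2.resize(d['pixels'][130:290,150:310],None,fx=3.5,fy=3.5,interpolation=2)[:,:,::-1])
delta((490,20,110))"
```

```text
shift [-120.4  285.1   58.7]
```

View pics/s2.png

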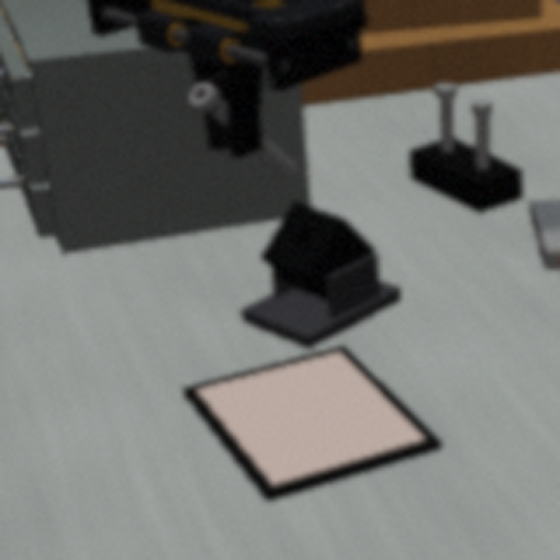

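The pin is out of the bore and held, with its head at (203,95) and tail at (300,165), leaning as before. I'll move over clear bench.

Request:
shift_gripper(rows="-0.34,0.82,0,0,0\n-0.34,0.82,0,0,0\n-0.34,0.82,0,0,0\n-0.34,0.82,0,0,0\n-0.34,0.82,0,0,0\n-0.34,0.82,0,0,0\n-0.34,0.82,0,0,0\n0,0,0,0,0")

```text
clock: 22.1
ee_pos: [491.0, 10.4, 166.3]
eef_rot: [180.0, 0.2, 28.3]
wrist_force: [0.2, 0.6, -0.6]
opening: 0.127
grasp_force: 29.9
```

Request:
shift_gripper(rows="0,0,0.5,0,0\n0,0,0.5,0,0\n0,0,0.5,0,0\n0,0,0.3,0,0\n0,0,0.2,0,0\n0,0,0,0,0")

```text
clock: 22.7
ee_pos: [489.7, 18.9, 66.1]
eef_rot: [-179.8, 0.2, 29.0]
wrist_force: [-0.3, 0.6, -0.8]
opening: 0.127
grasp_force: 30.0
```

Request:
shift_gripper(rows="0,0,0.1,0,0\n0,0,0.1,0,0\n-0.03,0,0.06,0,0\n-0.03,0,0.06,0,0\n0,0,0,0,0")

```text
clock: 23.2
ee_pos: [489.0, 17.1, 52.3]
eef_rot: [-179.9, -0.0, 28.9]
wrist_force: [-0.0, -0.9, 2.4]
opening: 0.125
grasp_force: 29.9
```

Request:
shift_gripper(rows="-0.05,0,0.08,0,0\n-0.05,0,0.08,0,0\n-0.05,0,0.08,0,0\n0,0,0,0,0")

```text
clock: 23.6
ee_pos: [480.6, 12.5, 39.9]
eef_rot: [-179.9, 0.2, 28.9]
wrist_force: [-5.2, -2.1, 6.9]
opening: 0.124
grasp_force: 30.0
```

In the tool's units: 4 mm is 0.08, -2.5 mm is -0.05.

Request:
shift_gripper(rows="-0.05,0,0.08,0,0\n-0.05,0,0.08,0,0\n-0.03,0,0.08,0,0\n0,0,0,0,0")

```text
clock: 24.0
ee_pos: [475.7, 9.8, 27.6]
eef_rot: [-179.9, 0.1, 28.9]
wrist_force: [-2.8, -2.0, 4.0]
opening: 0.124
grasp_force: 30.0
```

Request:
shift_gripper(rows="-0.02,0,0.08,0,0\n0,0,0.04,0,0\n0,0,0,0,0")

```text
clock: 24.3
ee_pos: [475.4, 9.8, 21.7]
eef_rot: [-179.9, 0.0, 28.9]
wrist_force: [-2.0, -1.2, 3.3]
opening: 0.123
grasp_force: 30.0
```

```bash
python3 -c "
from h import *
d=cam('side'); c=proj(d,[[470,10,20]])[0].astype(int);print(c); x,y=np.maximum(c-70,0); cv2.imwrite('pics/s3.png',cv2.resize(d['pixels'][y:y+140,x:x+140],None,fx=4,fy=4,interpolation=2)[:,:,::-1])"
```

```text
[268 291]
```

View pics/s3.png

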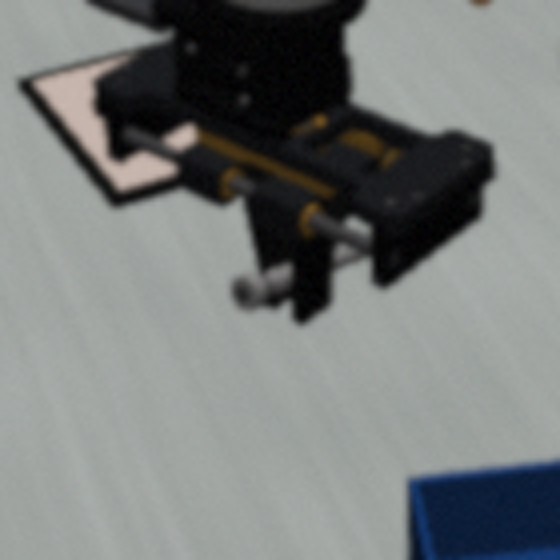

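The pin has turned in the pads to nearly level, with its head at (250,292). I'll release it gently to lie on the bench and regrip at its middle.

Request:
shift_gripper(rows="0,0,0,0,0.3\n0,0,0,0,0.3\n0,0,0,0,0.3\n0,0,0,0,0.3\n0.12,0,0,0,0.3\n0.14,0,0.03,0,0.3\n0,0,0,0,0\n0,0,0,0,0")

```text
clock: 25.15
ee_pos: [487.0, 16.6, 20.3]
eef_rot: [-179.9, 0.0, 29.0]
wrist_force: [0.5, -0.2, -0.3]
opening: 0.196
grasp_force: 0.0
```

Request:
shift_gripper(rows="0,0,0,0,0\n0,0,0,0,0\n0,0,0,0,0\n0,0,0,0,0")

```text
clock: 25.55
ee_pos: [486.7, 16.1, 20.4]
eef_rot: [-179.9, 0.0, 28.9]
wrist_force: [-0.8, 0.5, -1.7]
opening: 0.125
grasp_force: 30.0
```

Request:
shift_gripper(rows="0,0,-0.2,0,0\n0,0,-0.6,0,0\n0,0,-0.8,0,0\n0,0,-0.8,0,0\n0,0,-0.8,0,0\n0,0,-0.3,0,0\n0,0,0,0,0")

```text
clock: 26.25
ee_pos: [488.9, 16.2, 198.9]
eef_rot: [179.9, -0.3, 29.0]
wrist_force: [0.9, 0.7, -1.5]
opening: 0.125
grasp_force: 30.0
```

```bash
python3 -c "
from h import *
d=cam('side'); T=toolT();print(T[:3,3]); c=proj(d,T[:3,3])[0].astype(int);print(c); x,y=np.maximum(c-70,0); a=d['pixels'][y:y+140,x:x+140]; d=cam('wrist'); b=d['pixels'][150:450,170:470]
cv2.imwrite('pics/s4.png',np.hstack([cv2.resize(a,(400,400),interpolation=2),cv2.resize(b,(400,400))])[:,:,::-1])"
```

```text
[487.58341545  16.00796405 196.71530508]
[273 207]
```

View pics/s4.png

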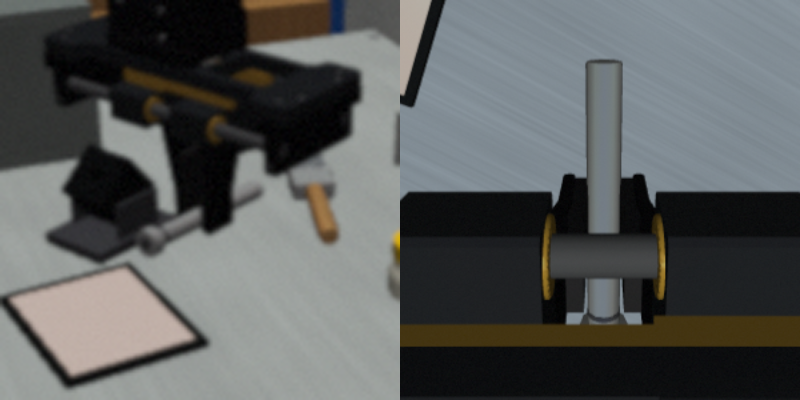

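The pin is held at its middle: in the left crop the head is at (151,240) and the tail at (262,188), and the right crop shows the shank along tool x. I'll measure its tilt and middle.

```bash
python3 -c "
from h import *
d=cam('side'); T=toolT()
for n,uv in (('headend',(203+148/2.857,137+240/2.857)),('tail',(203+262/2.857,137+188/2.857))):
    o,v=ray(d,uv); y=T[:3,1]; k=np.dot(T[:3,3]-o,y)/np.dot(v,y); print(n,(T[:3,:3].T@(o+k*v-T[:3,3])).round(1))
w=cam('wrist'); print('tail@z14',(T[:3,:3].T@(at(w,(323,197),T[2,3]-14)-T[:3,3])).round(1))
# tile centre by top
t=cam('top'); print('tile centre',((at(t,(201,282),6)+at(t,(287,333),6)+at(t,(279,271.5),6)+at(t,(208,343),6))/4).round(1))
delta((464,214,200))"
```

```text
headend [-45.9   0.    6.2]
tail [63.9  0.  12.2]
tail@z14 [51.7  0.9 13.9]
tile centre [462.9 212.3   6. ]
shift [  76.7 -183.9   -5.7]
```

In the tool's units: -20 mm is -0.4, -15 mm is -0.3.

Request:
shift_gripper(rows="0.12,-0.3,0,0,0\n0.22,-0.52,-0.02,0,0\n0.24,-0.58,-0.02,0,0\n0.24,-0.58,-0.02,0,0\n0.24,-0.58,-0.02,0,0\n0.22,-0.52,-0.02,0,0\n0.14,-0.4,0,0,0\n0.06,-0.2,0,0,0")

```text
clock: 27.3
ee_pos: [461.3, 215.0, 199.7]
eef_rot: [-179.8, 0.1, 29.1]
wrist_force: [0.1, 0.4, -0.3]
opening: 0.127
grasp_force: 30.0
```

Request:
shift_gripper(rows="0,0,0,0,0\n0,0,0,0,0\n0,0,0,0,0\n0,0,0,0,0\n0,0,0,0,0\n0,0,0,0,0")

```text
clock: 27.9
ee_pos: [462.9, 212.4, 200.8]
eef_rot: [-179.9, -0.0, 28.9]
wrist_force: [0.3, 0.3, -0.8]
opening: 0.128
grasp_force: 30.0
```

```bash
python3 -c "
from h import *
delta((463,213,205))
d=cam('side'); T=toolT();c=proj(d,T[:3,3])[0].astype(int); x,y=np.maximum(c-50,0);print(x,y); a=d['pixels'][y:y+100,x:x+100]
t=cam('top');c=proj(t,T[:3,3])[0].astype(int); X,Y=c-50;print(X,Y);b=t['pixels'][Y:Y+100,X:X+100]
cv2.imwrite('pics/s5.png',np.hstack([cv2.resize(a,(400,400),interpolation=2),cv2.resize(b,(400,400),interpolation=2)])[:,:,::-1])"
```

```text
shift [ 0.4 -0.5 -4.2]
180 119
177 252
```

View pics/s5.png

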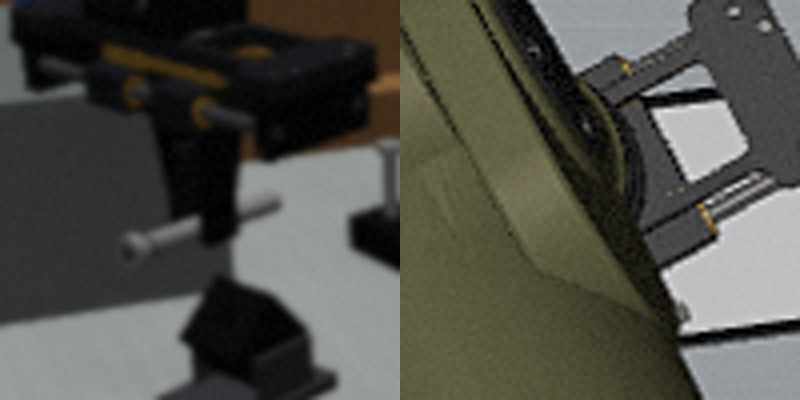

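The pin is steady over the tile, with its head at (130,246) and tail at (279,202) in the side crop. One last tilt check.

```bash
python3 -c "
from h import *
d=cam('side'); T=toolT()
for n,uv in (('headend',(180+128/4,119+247/4)),('tail',(180+280/4,119+202/4))):
    o,v=ray(d,uv); y=T[:3,1]; k=np.dot(T[:3,3]-o,y)/np.dot(v,y); p=o+k*v; print(n,(T[:3,:3].T@(p-T[:3,3])).round(1),p.round(1))
s=ctrl.state();print(s['clock'],abs(s['dq']).max(),s['grasp_force'])"
```

```text
headend [-51.1  -0.    8.4] [418.1 188.  192.4]
tail [58.9 -0.  17.5] [514.4 241.2 183.3]
28.05 0.10718206294035303 29.9989914894104
```

```bash
python3 -c "
from h import *
ds=[cam('side') for _ in range(6)]; d=ds[0]; T=toolT()
g=np.mean([x['pixels'].astype(float).sum(2) for x in ds],0)
for tilt in (-2,0,2,4,6):
    a=np.radians(tilt); f=lambda s:T[:3,3]+T[:3,:3]@np.array([s*np.cos(a),0,13+s*np.sin(a)])
    p=proj(d,[f(-45),f(45)]); q=p[1]-p[0]; print(tilt,p.round(1).tolist(),'slope',(q[1]/q[0]).round(4))
# crop printouts for a dark-background shank part (head side) and tail
for u in list(range(214,226))+list(range(238,252)): print(u,' '.join('%3d'%x for x in g[164:188,u]))
"
```

```text
-2 [[214.5, 182.6], [245.3, 168.7]] slope -0.4516
0 [[214.4, 181.9], [245.4, 169.4]] slope -0.4049
2 [[214.4, 181.2], [245.4, 170.1]] slope -0.3586
4 [[214.3, 180.5], [245.4, 170.8]] slope -0.3125
6 [[214.3, 179.8], [245.4, 171.5]] slope -0.2666
214 146 145 144 145 146 142 143 146 142 148 147 149 180 274 349 341 288 226 189 174 167 156 149 144
215 146 145 146 144 146 144 145 148 146 145 144 145 164 234 324 336 296 239 199 171 152 143 140 144
216 144 145 145 147 145 148 147 148 146 145 144 147 162 226 290 307 281 232 185 156 141 138 143 144
217 147 144 146 150 148 149 147 147 146 146 147 149 194 274 288 266 237 194 156 138 136 143 147 146
218 144 147 148 149 149 148 148 148 143 145 147 165 238 321 310 244 190 149 125 129 141 143 145 147
219 138 145 147 147 147 149 148 145 148 147 149 180 279 342 321 248 179 137 121 135 144 147 145 147
220 112 127 137 138 142 141 143 145 145 148 154 207 318 353 315 247 184 143 134 144 145 146 146 144
221  67  85  95 103 107 111 118 123 131 137 161 243 339 345 295 230 173 142 142 143 147 148 146 144
222  28  36  43  57  58  65  76  80  89 100 162 291 35
[... 1045 characters left out ...]

245 459 457 446 422 387 339 265 203 230 356 435 459 459 462 465 463 462 459 458 456 458 457 457 459
246 460 453 435 408 373 314 241 199 272 397 449 460 460 462 462 463 463 461 458 457 458 458 459 460
247 457 451 427 396 354 289 218 221 334 426 454 459 459 459 462 461 463 461 458 456 458 459 459 462
248 460 454 433 396 343 268 215 273 391 449 460 460 460 457 460 462 463 462 459 459 456 459 460 461
249 459 458 443 410 359 290 269 349 427 459 463 459 458 456 460 460 461 461 460 461 460 460 460 462
250 458 459 452 439 407 371 372 417 451 462 464 464 459 456 457 459 458 461 459 461 460 461 460 460
251 457 457 459 456 448 439 441 452 458 459 461 462 460 461 457 458 459 460 459 461 461 461 462 464
```

The pin is within about 1–3.5° of level, which matches how it lay on its head. It's still and held 18 cm or more over the tile, so I'm handing in.

```bash
python3 -c "
from cell import ctrl
print(ctrl.sign_off())"
```

```text
the job is handed in; nothing more can be done
None
```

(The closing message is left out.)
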